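# Assemble a tealight lantern on the round mirror-work board

### The job

Put the tealight lantern together on the round mirror-work board, from the bottom up, letting go of each part before fetching the next: the wooden spool upright in the middle of the board, the petal plate centred on it, the tealight right down in the plate's socket, the terracotta sleeve over the socket and standing flat on the plate, and last the cap fully home in the top of the sleeve. Leave the paint jar, the glue pot and the brush where they are.

Things in the scene. Friction and masses are not known exactly. Their poses are not given: they have to be found in the camera images.
- spool: Lantern foot: turned bare-wood spool, 50 mm tall, standing upright. Foot flange 64 mm across, waist 36 mm, top flange 60 mm across with a straight edge from 38 to 50 mm above the underside, flat top. Origin: centre of its underside; z up its axis. About 90 g. Grip it across the top flange.
- plate: Petal plate: bare-wood disc with eight rounded petals, 84 mm across, 8 mm thick, a small mirror on each petal. On it stands a central candle socket: a ring 49 mm outside, 43 mm inside, 8 mm high (top 16 mm above the underside). Lies socket up. Origin: centre of its underside; z up. About 60 g. Grip it across the outside of the socket ring.
- tealight: Unlit tealight: aluminium cup with white wax and a short black wick, 38 mm across, 18 mm tall. When seated it stands on the plate inside the socket and 10 mm of it shows above the socket's edge. Origin: centre of its underside; z up. About 16 g.
- sleeve: Terracotta lantern sleeve: straight round tube open at both ends, 64 mm outside, 56 mm inside, 60 mm tall, with dark piercings round it; standing on end. Goes over the plate's socket and stands on the plate. Origin: centre of its lower end; z up its axis. About 90 g.
- cap: Terracotta cap, 40 mm tall: below, a spigot 46 mm across, 6 mm high, that drops into the sleeve's mouth; then a domed disc 68 mm across (rim 6 to 11 mm above the underside); on top a round knob 16 mm across, 23 to 40 mm above the underside. Stands knob up. Origin: centre of the spigot's underside; z up. Home, it is 54 mm above the sleeve's origin. About 70 g.
- round_board: The round mirror-work board: a black disc 140 mm across and 6 mm thick, fixed flat on the table, with rings of small round mirrors and orange dots towards its rim and a bare middle about 80 mm across. Origin: centre of its underside.
- square_board: A plain bare-wood square board, 120 x 120 mm, 6 mm thick, fixed flat on the table; not used. Origin: centre of its underside.
- paint_jar: Bystander: closed black paint jar with a paper label, 42 mm across, 48 mm tall. Origin: centre of its underside.
- glue_pot: Bystander: closed white glue pot with a yellow lid, 52 mm across, 48 mm tall. Origin: centre of its underside.
- brush: Bystander: paint brush lying on the table between the two boards, 192 mm long and 10 mm thick, bristles towards its +x. Origin on the table under the handle: the brush reaches 100 mm to -x and 92 mm to +x of it.
There are look-alikes about, which are no part of the job. Several things have the shape of the plate; the one meant has the colours described above.

How it is judged:
On the way, in this order (a step that is already met when the one before it is completed fails the run):
1. the spool stands upright in the middle of the round board, let go (horizontal distance between spool and round_board below 0.012 m and z of spool in the frame of round_board between 0.003 and 0.009 m and angle between spool's own z axis and vertical below 0.12 rad and contact force between the fingers and spool below 0.3 N and linear speed of spool below 0.02 m/s), for 0.2 s.
2. the petal plate lies centred and flat on the spool, socket up, let go (horizontal distance between plate and spool below 0.01 m and z of plate in the frame of spool between 0.047 and 0.053 m and angle between plate's own z axis and vertical below 0.12 rad and contact force between the fingers and plate below 0.3 N and linear speed of plate below 0.02 m/s), for 0.2 s.
3. the tealight sits fully down in the plate's socket, let go (horizontal distance between tealight and plate below 0.005 m and z of tealight in the frame of plate between 0.005 and 0.011 m and angle between tealight's own z axis and vertical below 0.12 rad and contact force between the fingers and tealight below 0.3 N and linear speed of tealight below 0.02 m/s), for 0.2 s.
4. the sleeve stands flat on the plate around the socket, let go (horizontal distance between sleeve and plate below 0.008 m and z of sleeve in the frame of plate between 0.005 and 0.011 m and angle between sleeve's own z axis and vertical below 0.12 rad and contact force between the fingers and sleeve below 0.3 N and linear speed of sleeve below 0.02 m/s), for 0.2 s.
5. the cap sits fully home in the top of the sleeve, let go (horizontal distance between cap and sleeve below 0.009 m and z of cap in the frame of sleeve between 0.051 and 0.057 m and angle between cap's own z axis and vertical below 0.12 rad and contact force between the fingers and cap below 0.3 N and linear speed of cap below 0.02 m/s), for 0.2 s.
At the end, for the whole second after the job is handed in: Spool on the round board within 12 mm of its centre, plate on spool within 10 mm, tealight in socket within 5 mm, sleeve round socket on plate within 8 mm, cap in sleeve within 9 mm; all heights within 3 mm of seated, upright within 0.12 rad, released and at rest (under 20 mm/s) (horizontal distance between spool and round_board below 0.012 m and z of spool in the frame of round_board between 0.003 and 0.009 m and angle between each of spool, plate, tealight, sleeve, cap's own z axis and vertical below 0.12 rad and linear speed of each of spool, plate, tealight, sleeve, cap below 0.02 m/s and horizontal distance between plate and spool below 0.01 m and z of plate in the frame of spool between 0.047 and 0.053 m and horizontal distance between tealight and plate below 0.005 m and z of tealight in the frame of plate between 0.005 and 0.011 m and horizontal distance between sleeve and plate below 0.008 m and z of sleeve in the frame of plate between 0.005 and 0.011 m and horizontal distance between cap and sleeve below 0.009 m and z of cap in the frame of sleeve between 0.051 and 0.057 m); the robot touches nothing.
It fails at once if the paint jar, the glue pot or the brush is moved more than 20 mm (distance of any of paint_jar, glue_pot, brush from where it was at the start of the episode above 0.02 m).
It also fails if it takes over 136 s, if anything falls off the work surface, if the arm or the gripper's body presses on something with over 40 N, if the wrist force passes 120 N, or if a joint passes its speed limit or range.

### The arm

A 6-joint arm with a two-finger parallel gripper is mounted at the origin on the work surface. World frame = base frame: x ahead of the robot, y to its left, z up, the work surface at z = 0. Lengths are in m, angles in rad, forces in N, time in s.
With the tool pointing down it reaches from about 0.3 to 0.85 m from the base axis. Payload 5.4 kg.
Tool frame: the origin (TCP) lies midway between the tips of the shut fingers; the grasp point (between the pads) lies 19 mm behind it (env.pinch_z is the distance from the TCP to the grasp point, in m); z points along the fingers, y is the line along which they close (so a half turn about z gives the same grasp; the last joint's range is limited). The gripper opens to 85 mm and grips with 20 to 120 N. Pads are 22 mm wide; open, the fingers measure 114 mm over their backs; the gripper's body (76 mm by 85 mm) begins 54 mm behind the grasp point. The pads swing forward as they close: fully open they stand 13 mm farther back than shut.
Start: joints at [0.98, 0.158, 1.597, -0, 1.386, -0.21], TCP at [0.214, 0.534, 0.231] pointing down, gripper open.
Joint ranges: [-2.91, 2.91], [-0.94, 2.29], [0.18, 2.7], [-1.29, 4.43], [0.17, 2.64], [-3, 3]. Speed limits (rad/s): [2.57, 2.57, 3.14, 3.14, 3.14, 3.14].

### API

Orientations are given as a unit quaternion [x, y, z, w].
In Python, from bench import telemetry, cams, ticket, env gives the robot as it stands. The module is installed in compiled form; this text tells all that it offers.
- The arm moves only by the tool move_arm, never from a script. Its argument "increments" is one flat list of numbers, 6 for each row, row after row: the shift along the tool's x, y, z in m, then the turn, a rotation vector about the tool's x, y, z in rad. A call has 1 to 12 rows; each row shifts and turns the commanded pose from where the row before left it, along the tool's axes as they then stand; what a row does not reach is not made up. A row lasts 1/12 s, in which the tool goes at most 41.7 mm and 7.16 degrees, less where a joint would pass 70% of its speed; a pose out of reach is approached as far as the arm can. A call with a gripper value outside its range is refused whole. "jaw" is the finger opening in m, from 0 to 0.0854, set as the call begins (left out, the last holds). The fingers move at their own pace and stop on an object; "force" is the grip in N (left out, the last holds). Time passes only in rows, so rows that do not move let the fingers close. It gives the time, the measured TCP pose, the force, the opening and the grip force at its end, in the units of the state.
- telemetry.sense(): the state, without advancing time (a new reading comes with each control period).
- cams.snapshot(name): name is "scene" or "top"; returns the picture (420x560x3 uint8, blue, green, red); there is no depth.
- cams.get_calibration(name): a dict with "vertical_fov" (degrees; the focal length in pixels is half the picture's height over the tangent of half this angle, whatever the lens; pixels are square), "cx", "cy" (the principal point, pixels), "camera_from_world" (4x4, takes a point from world to camera coordinates). Camera axes: x right, y up, looking along -z (the intrinsics and any distortion apply to the point x, -y, -z); pixel columns grow to the right and rows downward; lengths in m; the calibration is good to about 2 mm. A picture is of the moment at which its call begins. get_calibration takes no time and is no camera call.
- ticket.finish_job(): hands the job in; it is judged then, once.
The state is a dict: "t": time; "joint_positions": joint angles; "qd": joint speeds; "joint_efforts": joint torques, N m; "position": TCP position; "tcp_rot": TCP orientation; "wrist_force": force on the tool from outside, world axes, zero at the start; "moment": the same for the moment, N m; "grip_width": finger opening in m; "grip_force": force on a finger pad.
Only numpy, scipy, OpenCV 4.12 (cv2) and the standard library are available. Lean on these libraries where they do the work, as an engineer would, in place of code of your own. Each camera call takes 0.05 s, during which the arm holds its last target. There are 200 camera calls.

## Working session

There is one attempt and no reset: what is moved stays moved. The work goes in short steps, Python scripts to look and compute and a tool call to move; the robot and the scene stay as the last step left them, time stands still between calls to the robot, and variables do not carry over. Pictures are saved under pics/ and viewed, at most 14 in all, crops included, and the job is handed in when it is done.

Besides the shell and the picture viewer there is one more tool, called after ">>>" as name(argument=value, ...) on one line, values as JSON. move_arm: Moves the arm, as the interface text tells. Its arguments: {"type":"object","properties":{"increments":{"type":"array"},"jaw":{"type":"number"},"force":{"type":"number"}},"required":["increments"]}

```bash
mkdir -p pics
python3 - <<'E'
from bench import telemetry, cams, env
import cv2,numpy as np
print(telemetry.sense()); print(env.pinch_z)
for n in("scene","top"):
    cv2.imwrite(f"pics/{n}0.png",cams.snapshot(n)); print(n,cams.get_calibration(n))
E
```

```text
{'t': 0.0, 'joint_positions': array([ 9.79914001e-01,  1.59046149e-01,  1.59828380e+00, -1.46013662e-05,
        1.38618635e+00, -2.10138523e-01]), 'qd': array([ 0.00039541, -0.00094303, -0.00130301, -0.00075878,  0.00025661,
        0.00058406]), 'joint_efforts': array([ 2.88762240e-04, -3.96014464e+01, -3.31429982e+01, -2.26648544e-04,
        8.43672868e-03,  4.54301663e-07]), 'position': array([0.21336847, 0.53328051, 0.2302927 ]), 'tcp_rot': array([ 1.89222680e-01,  9.81933731e-01, -8.88501804e-04, -3.68395255e-04]), 'wrist_force': array([0.23953979, 0.05837407, 0.34432296]), 'moment': array([ 0.01820096, -0.02070415,  0.00407572]), 'grip_force': 0.0, 'grip_width': 0.08568347156478559}
0.0187
scene {'vertical_fov': 43.739315134479746, 'cx': 275.27098765650544, 'cy': 202.69978583558293, 'camera_from_world': array([[-0.72859512,  0.68477996, -0.01501859,  0.43421836],
       [-0.57522867, -0.59983669,  0.55615459,  0.2742477 ],
       [ 0.37183482,  0.41385064,  0.83094315, -1.38955021],
       [ 0.        ,  0.        ,  0.        ,  1.        ]])}
top {'vertical_fov': 54.12698723798256, 'cx': 276.486910071851, 'cy': 213.0987179621716, 'camera_from_world': array([[ 0.00698571, -0.99980656,  0.0183862 , -0.06516116],
       [ 0.99557986,  0.00867594,  0.09351727, -0.5221709 ],
       [-0.0936587 ,  0.01765164,  0.99544787, -0.88985606],
       [ 0.        ,  0.        ,  0.        ,  1.        ]])}
```

View pics/scene0.png

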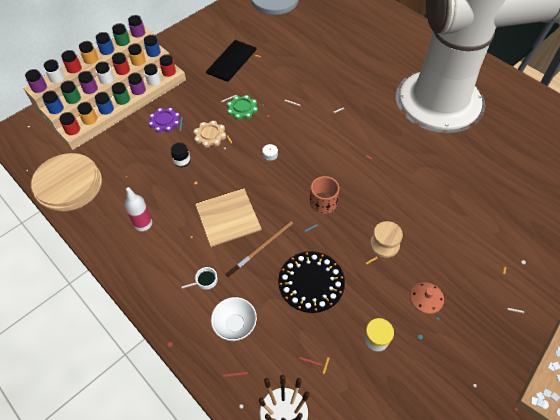

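View pics/top0.png

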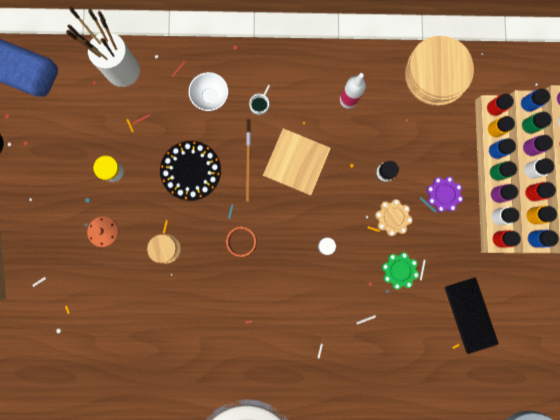

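The scene view shows the spool at (388,238), the plain-wood plate at (210,133), the tealight at (270,152), the sleeve at (324,194), the cap at (428,297) and the round board at (311,281). In the top view these are at (163,249), (394,217), (327,246), (240,241), (102,231) and (191,170). The purple and green plates are the look-alikes.

```bash
cat > h.py <<'E'
import numpy as np,cv2
from bench import cams
from scipy.optimize import least_squares
C={n:cams.get_calibration(n) for n in("scene","top")}
def proj(n,P):
    c=C[n];P=np.atleast_2d(P);q=P@c["camera_from_world"][:3,:3].T+c["camera_from_world"][:3,3]
    f=210/np.tan(np.radians(c["vertical_fov"]/2))
    return np.c_[c["cx"]+f*q[:,0]/-q[:,2],c["cy"]-f*q[:,1]/-q[:,2]]
def tri(s,t):
    r=least_squares(lambda X:np.r_[proj("scene",X)[0]-s,proj("top",X)[0]-t],[.5,0,.03])
    return r.x,r.fun
def circ(x,y,z,r,n=72):
    a=np.linspace(0,2*np.pi,n,endpoint=False);return np.c_[x+r*np.cos(a),y+r*np.sin(a),np.full(n,z)]
E
python3 - <<'E'
from h import *
T=dict(board=((311,281),(191,170)),spooltop=((388,231),(161,249)),plate=((210,132),(394,217)),tea=((270,150),(327,246)),sleevetop=((324,186),(240,241)),knob=((430,292),(102,231)),square=((228,216),(297,161)),jar=((180,148),(387,170)),glue=((379,329),(105,167)))
for k,(s,t) in T.items():
    x,f=tri(s,t);print(k,x.round(4),f.round(1))
for n in C:
    im=cv2.imread(f"pics/{n}0.png");i=n=="top"
    rows=[]
    for k in("board","spooltop","plate","tea","sleevetop","knob"):
        u,v=T[k][i];c=im[v-33:v+33,u-44:u+44];rows.append(cv2.resize(c,None,fx=3,fy=3,interpolation=cv2.INTER_CUBIC))
    cv2.imwrite(f"pics/m_{n}.png",np.vstack([np.hstack(rows[:3]),np.hstack(rows[3:])]))
E
```

```text
board [0.622  0.1364 0.0012] [-0.4 -0.  -0.3  0.3]
spooltop [0.4413 0.1842 0.0546] [ 0.1 -0.   0.1 -0.1]
plate [ 0.5167 -0.3274  0.0106] [-0.6 -0.1 -0.4  0.3]
tea [ 0.4503 -0.1743  0.0167] [-0.2 -0.  -0.2  0.1]
sleevetop [0.4597 0.0155 0.0654] [ 0.5  0.   0.4 -0.3]
knob [0.477  0.325  0.0261] [-1.7  0.2 -1.4  1.2]
square [ 0.6448 -0.1069  0.0046] [-0.6 -0.1 -0.4  0.4]
jar [ 0.6181 -0.3034  0.0517] [ 0.6  0.2  0.5 -0.4]
glue [0.6176 0.311  0.0524] [ 0.3 -0.   0.3 -0.2]
```

```bash
cat >> h.py <<'E'
def fit(ims,circles,x0,span=(.012,.012,.012),names=("scene","top"),bias=None):
    # circles: (dz,r) edges; maximise normal image gradient along projected circles
    from scipy.optimize import differential_evolution
    G={n:cv2.magnitude(*[np.abs(cv2.Sobel(cv2.GaussianBlur(ims[n],(0,0),.8).astype(np.float32),cv2.CV_32F,*d).max(2)) for d in((1,0),(0,1))]) for n in names}
    def cost(X):
        s=0
        for n in names:
            for dz,r in circles:
                p=proj(n,circ(X[0],X[1],X[2]+dz,r)).astype(np.float32)
                v=cv2.remap(G[n],p[:,:1],p[:,1:],cv2.INTER_LINEAR)
                s-=np.minimum(v,150).mean()
        return s
    r=differential_evolution(cost,[(a-b,a+b) for a,b in zip(x0,span)],seed=1,tol=1e-6)
    return r.x,-r.fun/len(names)/len(circles)
E
python3 - <<'E'
from h import *
ims={n:cv2.imread(f"pics/{n}0.png") for n in C}
M=dict(board=([(0,.07)],(.622,.136,.005)),spooltop=([(0,.03)],(.441,.184,.052)),plate=([(0,.0245)],(.517,-.327,.014)),
 tea=([(0,.019)],(.450,-.174,.017)),sleevetop=([(0,.032),(0,.028)],(.46,.0155,.062)),cap=([(0,.034)],(.473,.325,.01)))
R={}
for k,(c,x0) in M.items():
    x,s=fit(ims,c,x0);R[k]=(c,x);print(k,x.round(4),round(float(s),1))
for n in C:
    t=[]
    for k,(c,x) in R.items():
        u,v=proj(n,x)[0].round().astype(int);o=np.array([u-44,v-33]);cr=cv2.resize(ims[n][v-33:v+33,u-44:u+44],None,fx=3,fy=3,interpolation=cv2.INTER_CUBIC)
        for dz,r in c:
            for p in proj(n,circ(*(x+[0,0,dz]),r,36)): cv2.circle(cr,tuple(((p-o+.5)*3-.5).round().astype(int)),0,(255,255,0),-1)
        t.append(cr)
    cv2.imwrite(f"pics/m_{n}.png",np.vstack([np.hstack(t[:3]),np.hstack(t[3:])]))
E
```

```text
board [ 0.6208  0.1371 -0.0054] 125.9
spooltop [0.4434 0.1861 0.0529] 141.2
plate [ 0.5273 -0.333   0.0219] 101.6
tea [ 0.4521 -0.1702  0.0246] 149.0
sleevetop [0.4621 0.0165 0.0682] 125.7
cap [0.48   0.3281 0.0128] 110.8
```

View pics/m_scene.png

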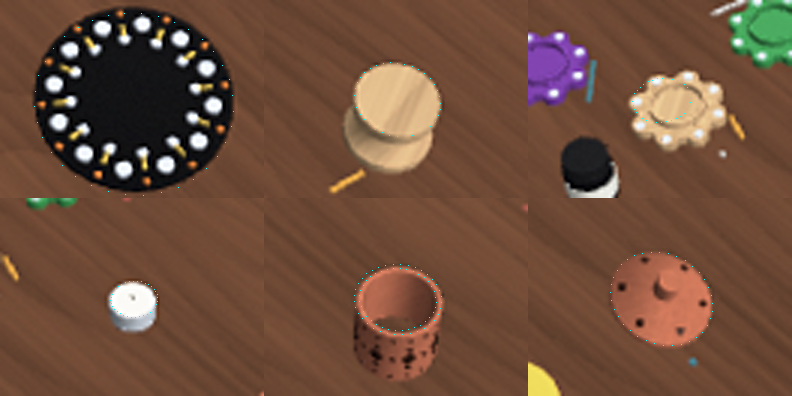

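View pics/m_top.png

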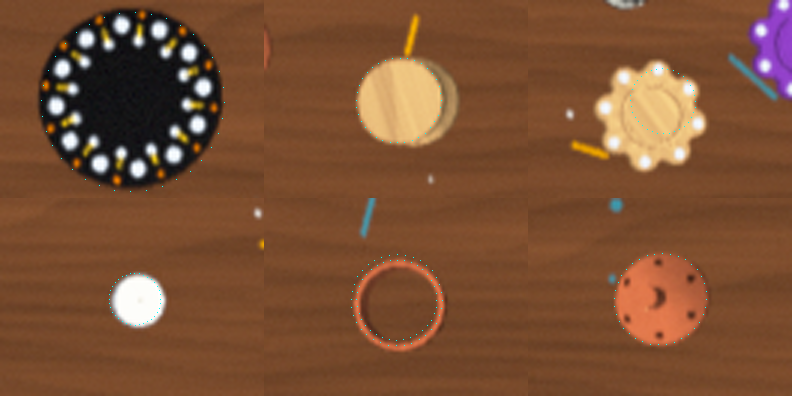

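The fitted circles (cyan) lie on the edges of all but the plate, where the fit slid onto the petals. The sizes match. I'll refit at the known heights, checking the two views against each other, and take the plate's position from its petal outline.

Run:
```python
from h import *
ims={n:cv2.imread(f"pics/{n}0.png") for n in C}
M=dict(board=([(0,.07)],(.622,.136,.006)),spooltop=([(0,.03)],(.442,.185,.05)),
 tea=([(0,.019)],(.450,-.173,.018)),sleevetop=([(0,.032),(0,.028)],(.46,.0165,.06)),cap=([(0,.034)],(.478,.326,.0095)))
for k,(c,x0) in M.items():
    print(k,[np.r_[x[:2]].round(4) for x in (fit(ims,c,x0,(.012,.012,1e-6),names=nn)[0] for nn in(("scene",),("top",),("scene","top")))])
for n,(u,v) in dict(scene=(210,133),top=(394,217)).items():
    c=cv2.cvtColor(ims[n][v-28:v+28,u-28:u+28],cv2.COLOR_BGR2HSV)
    m=((c[...,2]>150)).astype(np.uint8)
    nn,lab,st,ce=cv2.connectedComponentsWithStats(m);i=1+st[1:,4].argmax()
    p=ce[i]+[u-28,v-28];h=cv2.convexHull(np.argwhere(lab==i)[:,::-1].astype(np.float32))
    (e,ax,_)=cv2.fitEllipse(h);e=np.array(e)+[u-28,v-28]
    for q in(p,e):
        r=least_squares(lambda X:proj(n,[*X,.006])[0]-q,[.5,-.33]);print(n,st[i],q.round(1),r.x.round(4))
```

```text
board [array([0.6235, 0.1402]), array([0.6198, 0.1348]), array([0.6221, 0.1373])]
spooltop [array([0.4418, 0.1854]), array([0.4423, 0.1873]), array([0.441 , 0.1869])]
tea [array([ 0.4485, -0.1741]), array([ 0.4504, -0.1725]), array([ 0.4485, -0.1741])]
sleevetop [array([0.4583, 0.0125]), array([0.462 , 0.0175]), array([0.4592, 0.0145])]
cap [array([0.4785, 0.3277]), array([0.4802, 0.3296]), array([0.4791, 0.3284])]
scene [ 12  15  32  27 597] [209.7 133.2] [ 0.5168 -0.327 ]
scene [ 12  15  32  27 597] [209.8 133.2] [ 0.5167 -0.3269]
top [   1   10   46   37 1010] [392.7 217.6] [ 0.5164 -0.3266]
top [   1   10   46   37 1010] [390.6 218. ] [ 0.5155 -0.3219]
```

>>> move_arm(increments=[0,0,0,0,0,-0.095,0,0,0,0,0,-0.095,0,0,0,0,0,-0.095,0,0,0,0,0,-0.095,-0.019,-0.029,0,0,0,0,-0.019,-0.029,0,0,0,0,-0.019,-0.029,0,0,0,0,-0.019,-0.029,0,0,0,0,-0.019,-0.029,0,0,0,0,-0.019,-0.029,0,0,0,0,-0.019,-0.029,0,0,0,0,-0.019,-0.029,0,0,0,0], jaw=0.0854, force=20)

```text
t: 1.1
position: [0.3659, 0.3001, 0.2309]
tcp_rot: [0.0, 1.0, -0.0, -0.0]
wrist_force: [1.6, 1.4, -0.1]
grip_width: 0.0852
grip_force: 0.0
```

>>> move_arm(increments=[-0.019,-0.0285,0,0,0,0,-0.019,-0.0285,0,0,0,0,-0.019,-0.0285,0,0,0,0,-0.019,-0.0285,0,0,0,0,0,0,0.03,0,0,0,0,0,0.03,0,0,0,0,0,0.03,0,0,0,0,0,0.03,0,0,0,0,0,0.02,0,0,0,0,0,0.01,0,0,0,0,0,0,0,0,0])

```text
t: 2.02
position: [0.4392, 0.1872, 0.0788]
tcp_rot: [0.0, 1.0, -0.0, -0.003]
wrist_force: [-0.8, -0.8, -1.4]
grip_width: 0.0853
grip_force: 0.0
```

Run:
```python
from bench import telemetry, cams
import cv2,numpy as np
s=telemetry.sense();print(s["position"],s["wrist_force"],s["joint_positions"].round(2))
a=[cams.snapshot(n) for n in("scene","top")]
a=[a[0][160:300,310:500],a[1][180:320,70:260]]
cv2.imwrite("pics/s1.png",cv2.resize(np.hstack(a),None,fx=2,fy=2))
```

```text
[0.43919263 0.1872388  0.07875147] [-0.76468089 -0.82535009 -1.41229892] [ 0.15  0.09  1.99 -0.    1.06 -1.42]
```

View pics/s1.png

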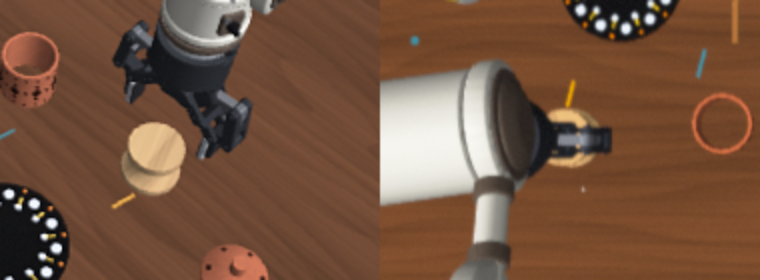

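The open fingers straddle the spool: its top is at about (155,145) in the left-hand crop, and it lies between the fingers in the top view. Going down and squeezing.

>>> move_arm(increments=[0,0,0.02,0,0,0,-0.002,0,0.02,0,0,0,0,0,0.012,0,0,0,0,0,0.006,0,0,0,0,0,0,0,0,0,0,0,0,0,0,0])

```text
t: 2.62
position: [0.4446, 0.1878, 0.0246]
tcp_rot: [0.0, 1.0, 0.0, 0.001]
wrist_force: [0.1, -0.8, 1.1]
grip_width: 0.0854
grip_force: 0.0
```

>>> move_arm(increments=[0,0,0,0,0,0,0,0,0,0,0,0,0,0,0,0,0,0,0,0,0,0,0,0,0,0,0,0,0,0,0,0,0,0,0,0], jaw=0.05)

```text
t: 3.12
position: [0.4446, 0.1877, 0.0248]
tcp_rot: [0.0, 1.0, 0.0, 0.001]
wrist_force: [-1.6, -1.6, 6.3]
grip_width: 0.0588
grip_force: 20.5
```

>>> move_arm(increments=[0,0,0.002,0,0,0,0,0,0.002,0,0,0,0,0,0,0,0,0.1208,0,0,0,0,0,0.1208,0,0,0,0,0,0.1208,0,0,0,0,0,0.1208,0,0,0,0,0,0.1208,0,0,0,0,0,0.1208,0,0,0,0,0,0.1208,0,0,0,0,0,0.1208,0,0,0,0,0,0.1208,0,0,0,0,0,0.1208], jaw=0.0854)

```text
t: 4.12
position: [0.4432, 0.1876, 0.0191]
tcp_rot: [0.571, 0.821, -0.0, -0.0]
wrist_force: [0.8, -0.4, -0.4]
grip_width: 0.0855
grip_force: 0.0
```

>>> move_arm(increments=[0,0,0,0,0,0.1208,0,0,0,0,0,0.1208,0,0,0,0,0,0.1208,0,0,0,0,0,0,0,0,0,0,0,0])

```text
t: 4.53
position: [0.4433, 0.1876, 0.0191]
tcp_rot: [0.706, 0.708, -0.0, -0.0]
wrist_force: [-0.8, 0.2, -0.8]
grip_width: 0.0855
grip_force: 0.0
```

>>> move_arm(increments=[0,0,0,0,0,0,0,0,0,0,0,0,0,0,0,0,0,0,0,0,0,0,0,0,0,0,0,0,0,0,0,0,0,0,0,0], jaw=0.05)

```text
t: 5.03
position: [0.4435, 0.1876, 0.0195]
tcp_rot: [0.707, 0.707, -0.0, 0.0]
wrist_force: [-2.2, -1.0, 3.9]
grip_width: 0.059
grip_force: 21.4
```

>>> move_arm(increments=[0,0,0,0,0,0,0,0,-0.02,0,0,0,0,0,-0.03,0,0,0,-0.0084,0.0297,0,0,0,0,-0.0084,0.0297,0,0,0,0,-0.0084,0.0297,0,0,0,0,-0.0084,0.0297,0,0,0,0,-0.0084,0.0297,0,0,0,0,-0.0084,0.0297,0,0,0,0,0,0,0,0,0,0,0,0,0,0,0,0,0,0,0,0,0,0], force=40)

```text
t: 6.03
position: [0.6206, 0.1372, 0.0683]
tcp_rot: [0.707, 0.707, -0.001, -0.001]
wrist_force: [0.0, 0.2, -1.8]
grip_width: 0.0587
grip_force: 43.4
```

Run:
```python
from bench import cams
import cv2,numpy as np
a=[cams.snapshot(n) for n in("scene","top")]
a=[a[0][180:350,220:410],a[1][90:260,100:290]]
cv2.imwrite("pics/s2.png",cv2.resize(np.hstack(a),None,fx=2,fy=2))
from h import *
ims={n:cv2.imread(f"pics/{n}0.png") for n in C}
for n in C: # board disc mask centroid, initial picture
    u,v=dict(scene=(311,281),top=(191,170))[n];m=(ims[n][...,2]<45).astype(np.uint8)
    m=cv2.morphologyEx(m,cv2.MORPH_CLOSE,np.ones((13,13)));nn,l,st,ce=cv2.connectedComponentsWithStats(m);i=l[v,u]
    pts=np.argwhere(l==i)[:,::-1].astype(np.float32);e=cv2.fitEllipse(cv2.convexHull(pts))
    X=least_squares(lambda X:proj(n,circ(*X,.006,.07)).mean(0)-e[0],[.62,.137]).x
    print(n,st[i],np.round(e[0],1),X.round(4))
```

```text
scene [ 279  252   65   61 3155] [311.  281.8] [0.6237 0.1388]
top [ 160  141   61   59 2746] [190.  170.1] [0.6216 0.1371]
```

View pics/s2.png

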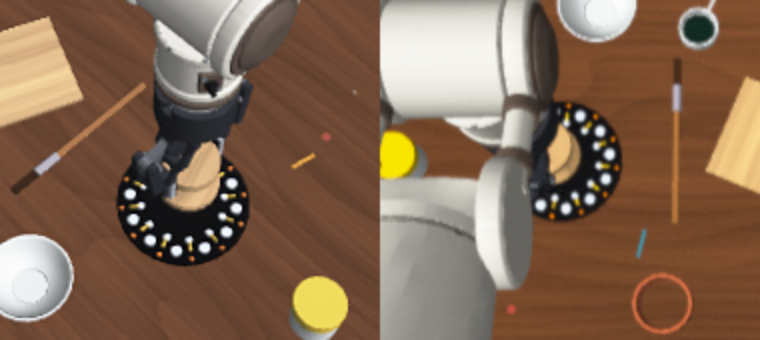

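The spool is held upright above the board, and both views put the board's centre near (0.622, 0.138). Lowering it.

>>> move_arm(increments=[0,0.001,0.02,0,0,0,0,0,0.012,0,0,0,0,0,0.006,0,0,0,0,0,0.003,0,0,0,0,0,0.001,0,0,0,0,0,0,0,0,0,0,0,0,0,0,0])

```text
t: 6.72
position: [0.6232, 0.1372, 0.0281]
tcp_rot: [0.707, 0.707, 0.0, 0.0]
wrist_force: [0.2, 1.2, -1.4]
grip_width: 0.0585
grip_force: 43.4
```

>>> move_arm(increments=[0,0,0.001,0,0,0,0,0,0.001,0,0,0,0,0,0.0005,0,0,0,0,0,0,0,0,0])

```text
t: 7.05
position: [0.6232, 0.1371, 0.0258]
tcp_rot: [0.707, 0.707, 0.0, 0.0]
wrist_force: [-0.7, 0.1, 4.7]
grip_width: 0.0583
grip_force: 43.8
```

>>> move_arm(increments=[0,0,0,0,0,0,0,0,0,0,0,0,0,0,0,0,0,0,0,0,0,0,0,0,0,0,-0.02,0,0,0,0,0,-0.03,0,0,0,0,0,-0.035,0,0,0,0,0,-0.035,0,0,0,0,0,0,0,0,0], jaw=0.0854)

```text
t: 7.8
position: [0.6276, 0.1374, 0.1538]
tcp_rot: [0.707, 0.707, 0.005, 0.005]
wrist_force: [1.2, -0.2, 2.4]
grip_width: 0.085
grip_force: 0.0
```

>>> move_arm(increments=[-0.033,-0.0076,0,0,0,0,-0.033,-0.0076,0,0,0,0,-0.033,-0.0076,0,0,0,0,-0.033,-0.0076,0,0,0,0,-0.033,-0.0076,0,0,0,0,-0.033,-0.0076,0,0,0,0,-0.033,-0.0076,0,0,0,0,-0.033,-0.0076,0,0,0,0,-0.033,-0.0076,0,0,0,0,-0.033,-0.0076,0,0,0,0,-0.033,-0.0076,0,0,0,0,-0.033,-0.0076,0,0,0,0])

```text
t: 8.8
position: [0.5306, -0.2604, 0.1446]
tcp_rot: [0.707, 0.707, 0.0, 0.0]
wrist_force: [0.6, -0.5, -0.2]
grip_width: 0.0854
grip_force: 0.0
```

>>> move_arm(increments=[-0.033,-0.0076,0,0,0,0,-0.033,-0.0076,0,0,0,0,0,0,0.03,0,0,0,0,0,0.03,0,0,0,0,0,0.02,0,0,0,0,0,0,0,0,0,0,0,0,0,0,0], jaw=0.07, force=20)

```text
t: 9.38
position: [0.5152, -0.3241, 0.0636]
tcp_rot: [0.707, 0.707, -0.0, -0.001]
wrist_force: [0.2, 0.6, 0.7]
grip_width: 0.0697
grip_force: 0.0
```

Run:
```python
from h import *
a={n:cams.snapshot(n) for n in C}
for n in C: cv2.imwrite(f"pics/{n}3.png",a[n])
b=[a["scene"][90:190,130:290],a["top"][160:260,330:490],a["scene"][230:330,230:390],a["top"][110:210,110:270]]
cv2.imwrite("pics/s3.png",cv2.resize(np.vstack([np.hstack(b[:2]),np.hstack(b[2:])]),None,fx=2.4,fy=2.4))
print(fit(a,[(0,.03)],(.6232,.1371,.056),(.01,.01,1e-6)))
```

```text
(array([0.61929791, 0.13958435, 0.05599942]), np.float64(132.49050903320312))
```

View pics/s3.png

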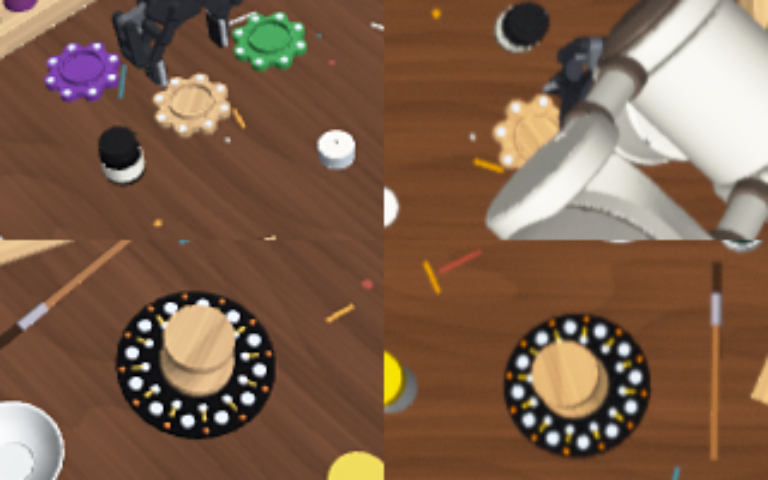

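The spool stands upright and centred on the board. In the scene view the fingers straddle the plain-wood plate at about (190,100) in the crop. Going down.

>>> move_arm(increments=[-0.002,0.001,0.02,0,0,0,0,0,0.016,0,0,0,0,0,0.01,0,0,0,0,0,0.005,0,0,0,0,0,0.002,0,0,0,0,0,0,0,0,0,0,0,0,0,0,0])

```text
t: 10.07
position: [0.5177, -0.3274, 0.013]
tcp_rot: [0.707, 0.707, 0.0, 0.001]
wrist_force: [-0.9, -0.7, -0.1]
grip_width: 0.07
grip_force: 0.0
```

>>> move_arm(increments=[0,0,0.002,0,0,0,0,0,0.002,0,0,0,0,0,0,0,0,0,0,0,0,0,0,0])

```text
t: 10.4
position: [0.517, -0.3268, 0.0078]
tcp_rot: [0.707, 0.707, 0.0, -0.0]
wrist_force: [0.3, -0.4, 0.7]
grip_width: 0.0705
grip_force: 0.0
```

>>> move_arm(increments=[0,0,0,0,0,0,0,0,0,0,0,0,0,0,0,0,0,0,0,0,0,0,0,0,0,0,0,0,0,0], jaw=0.04)

```text
t: 10.82
position: [0.5172, -0.327, 0.0081]
tcp_rot: [0.707, 0.707, 0.0, 0.0]
wrist_force: [-0.2, 2.2, 2.1]
grip_width: 0.0467
grip_force: 20.9
```

>>> move_arm(increments=[0,0,0,0,0,0,0,0,0,0,0,0,0,0,0,0,0,-0.1208,0,0,0,0,0,-0.1208,0,0,0,0,0,-0.1208,0,0,0,0,0,-0.1208,0,0,0,0,0,-0.1208,0,0,0,0,0,-0.1208,0,0,0,0,0,-0.1208,0,0,0,0,0,-0.1208,0,0,0,0,0,-0.1208,0,0,0,0,0,-0.1208], jaw=0.07)

```text
t: 11.82
position: [0.5168, -0.3266, 0.0075]
tcp_rot: [0.178, 0.984, 0.0, -0.0]
wrist_force: [-0.6, -0.3, 0.1]
grip_width: 0.07
grip_force: 0.0
```

>>> move_arm(increments=[0,0,0,0,0,-0.1208,0,0,0,0,0,-0.1208,0,0,0,0,0,-0.1208,0,0,0,0,0,0,0,0,0,0,0,0])

```text
t: 12.23
position: [0.5169, -0.3267, 0.0076]
tcp_rot: [0.002, 1.0, 0.0, -0.0]
wrist_force: [0.2, 0.5, 0.6]
grip_width: 0.0697
grip_force: 0.0
```

>>> move_arm(increments=[0,0,0,0,0,0,0,0,0,0,0,0,0,0,0,0,0,0,0,0,0,0,0,0,0,0,0,0,0,0], jaw=0.04)

```text
t: 12.65
position: [0.5171, -0.3269, 0.0082]
tcp_rot: [0.001, 1.0, -0.0, -0.0]
wrist_force: [-1.2, 0.8, 4.4]
grip_width: 0.048
grip_force: 20.3
```

>>> move_arm(increments=[0,0,0,0,0,0,0,0,0,0,0,0,0,0,-0.01,0,0,0,0,0,-0.02,0,0,0,0,0,-0.03,0,0,0,0,0,-0.03,0,0,0,0,0,-0.03,0,0,0,0,0,0,0,0,0], force=40)

```text
t: 13.32
position: [0.5205, -0.3298, 0.1357]
tcp_rot: [0.0, 1.0, -0.004, 0.005]
wrist_force: [1.0, -0.8, 1.7]
grip_width: 0.0461
grip_force: 41.1
```

>>> move_arm(increments=[-0.0076,0.033,0,0,0,0,-0.0076,0.033,0,0,0,0,-0.0076,0.033,0,0,0,0,-0.0076,0.033,0,0,0,0,-0.0076,0.033,0,0,0,0,-0.0076,0.033,0,0,0,0,-0.0076,0.033,0,0,0,0,-0.0076,0.033,0,0,0,0,-0.0076,0.033,0,0,0,0,-0.0076,0.033,0,0,0,0,-0.0076,0.033,0,0,0,0,-0.0076,0.033,0,0,0,0])

```text
t: 14.32
position: [0.6085, 0.0709, 0.1276]
tcp_rot: [0.0, 1.0, 0.0, 0.0]
wrist_force: [1.1, -0.3, -1.1]
grip_width: 0.0465
grip_force: 41.2
```

>>> move_arm(increments=[-0.0076,0.033,0,0,0,0,-0.0076,0.033,0,0,0,0,0,0,0,0,0,0,0,0,0,0,0,0,0,0,0,0,0,0])

```text
t: 14.73
position: [0.6235, 0.1348, 0.1274]
tcp_rot: [0.0, 1.0, -0.0, -0.0]
wrist_force: [0.9, -1.0, -1.2]
grip_width: 0.0464
grip_force: 41.2
```

>>> move_arm(increments=[0,0.0022,0.02,0,0,0,0,0,0.02,0,0,0,0,0,0.012,0,0,0,0,0,0.005,0,0,0,0,0,0.002,0,0,0,0,0,0,0,0,0,0,0,0,0,0,0,0,0,0,0,0,0])

```text
t: 15.4
position: [0.6247, 0.1372, 0.0701]
tcp_rot: [0.0, 1.0, 0.0, 0.001]
wrist_force: [0.0, 0.2, -0.4]
grip_width: 0.0465
grip_force: 41.2
```

Run:
```python
from h import *
a={n:cams.snapshot(n) for n in C}
b=[a["scene"][200:330,230:390],a["top"][100:230,110:270]]
cv2.imwrite("pics/s4.png",cv2.resize(np.hstack(b),None,fx=2.4,fy=2.4))
```

```text
(no output)
```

View pics/s4.png

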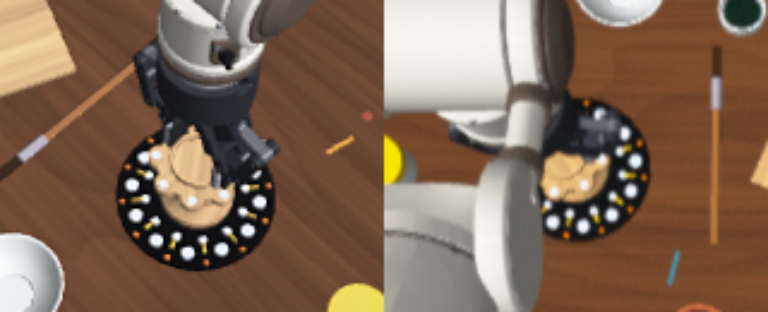

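The plate is held level over the spool. Lowering the last few millimetres.

>>> move_arm(increments=[0.0012,0,0.002,0,0,0,0,0,0.0015,0,0,0,0,0,0.001,0,0,0,0,0,0,0,0,0,0,0,0,0,0,0])

```text
t: 15.92
position: [0.6225, 0.1374, 0.0645]
tcp_rot: [0.0, 1.0, -0.0, -0.0]
wrist_force: [-0.7, -0.7, 1.9]
grip_width: 0.0465
grip_force: 41.6
```

>>> move_arm(increments=[0,0,0,0,0,0,0,0,0,0,0,0,0,0,0,0,0,0,0,0,0,0,0,0,0,0,-0.02,0,0,0,0,0,-0.03,0,0,0,0,0,-0.03,0,0,0,0,0,0,0,0,0], jaw=0.07)

```text
t: 16.58
position: [0.6269, 0.1375, 0.1518]
tcp_rot: [0.0, 1.0, 0.0, 0.006]
wrist_force: [1.2, -0.1, 2.0]
grip_width: 0.0701
grip_force: 0.0
```

>>> move_arm(increments=[0.0173,-0.0311,0,0,0,0,0.0173,-0.0311,0,0,0,0,0.0173,-0.0311,0,0,0,0,0.0173,-0.0311,0,0,0,0,0.0173,-0.0311,0,0,0,0,0.0173,-0.0311,0,0,0,0,0.0173,-0.0311,0,0,0,0,0.0173,-0.0311,0,0,0,0,0.0173,-0.0311,0,0,0,0,0.0173,-0.0311,0,0,0,0,0,0,0,0,0,0,0,0,0,0,0,0])

```text
t: 17.58
position: [0.4489, -0.1749, 0.1444]
tcp_rot: [0.002, 1.0, -0.0, 0.0]
wrist_force: [1.0, 0.3, -0.4]
grip_width: 0.0703
grip_force: 0.0
```

Run:
```python
from h import *
from bench import telemetry
print(telemetry.sense()["position"])
a={n:cams.snapshot(n) for n in C}
for n in C: cv2.imwrite(f"pics/{n}5.png",a[n])
b=[a["scene"][230:330,230:390],a["top"][110:210,110:270],a["scene"][90:190,190:350],a["top"][190:290,250:410]]
cv2.imwrite("pics/s5.png",cv2.resize(np.vstack([np.hstack(b[:2]),np.hstack(b[2:])]),None,fx=2.4,fy=2.4))
```

```text
[ 0.44892149 -0.17487234  0.14443816]
```

View pics/s5.png

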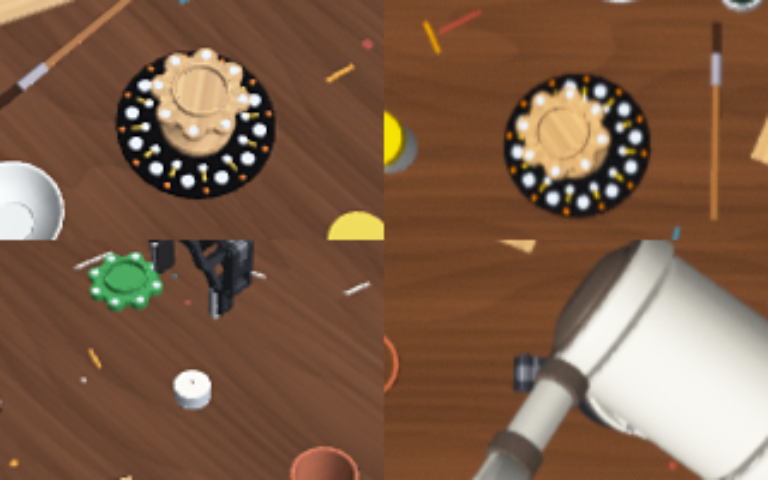

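The plate lies flat and centred on the spool, at about (200,90) in the upper-left crop. The open gripper is now above the tealight.

>>> move_arm(increments=[0,0,0.03,0,0,0,0,0,0.03,0,0,0,0,0,0.03,0,0,0,0,0,0.02,0,0,0,0,0,0.015,0,0,0,0,0,0.006,0,0,0,0,0,0,0,0,0,0,0,0,0,0,0], force=20)

```text
t: 18.35
position: [0.4501, -0.173, 0.0138]
tcp_rot: [-0.0, 1.0, -0.0, 0.0]
wrist_force: [0.4, -0.0, -0.4]
grip_width: 0.0699
grip_force: 0.0
```

>>> move_arm(increments=[0,0,0.003,0,0,0,0,0,0,0,0,0,0,0,0,0,0,0])

```text
t: 18.6
position: [0.45, -0.1739, 0.0111]
tcp_rot: [0.0, 1.0, -0.0, 0.001]
wrist_force: [-1.0, 0.2, 0.6]
grip_width: 0.0699
grip_force: 0.0
```

>>> move_arm(increments=[0,0,0,0,0,0,0,0,0,0,0,0,0,0,0,0,0,0,0,0,0,0,0,0,0,0,0,0,0,0,0,0,0,0,0,0], jaw=0.03)

```text
t: 19.1
position: [0.4496, -0.1738, 0.0108]
tcp_rot: [0.0, 1.0, -0.0, 0.0]
wrist_force: [-1.8, 0.2, 5.8]
grip_width: 0.0365
grip_force: 19.8
```

>>> move_arm(increments=[0,0,0,0,0,0,0,0,0,0,0,0,0,0,0,0,0,0.1208,0,0,0,0,0,0.1208,0,0,0,0,0,0.1208,0,0,0,0,0,0.1208,0,0,0,0,0,0.1208,0,0,0,0,0,0.1208,0,0,0,0,0,0.1208,0,0,0,0,0,0.1208,0,0,0,0,0,0.1208,0,0,0,0,0,0.1208], jaw=0.06)

```text
t: 20.1
position: [0.4492, -0.1735, 0.01]
tcp_rot: [0.571, 0.821, 0.0, -0.0]
wrist_force: [0.6, -0.1, -0.0]
grip_width: 0.0599
grip_force: 0.0
```

>>> move_arm(increments=[0,0,0,0,0,0.1208,0,0,0,0,0,0.1208,0,0,0,0,0,0.1208,0,0,0,0,0,0,0,0,0,0,0,0])

```text
t: 20.52
position: [0.4492, -0.1735, 0.0101]
tcp_rot: [0.706, 0.708, -0.0, -0.0]
wrist_force: [-0.3, -0.5, -0.2]
grip_width: 0.0601
grip_force: 0.0
```

>>> move_arm(increments=[0,0,0,0,0,0,0,0,0,0,0,0,0,0,0,0,0,0,0,0,0,0,0,0,0,0,0,0,0,0,0,0,0,0,0,0], jaw=0.03)

```text
t: 21.02
position: [0.4494, -0.1736, 0.0104]
tcp_rot: [0.707, 0.707, -0.0, 0.0]
wrist_force: [-1.3, 1.6, 2.6]
grip_width: 0.0364
grip_force: 20.0
```

>>> move_arm(increments=[0,0,0,0,0,0,0,0,-0.01,0,0,0,0,0,-0.02,0,0,0,0,0,-0.03,0,0,0,0,0,-0.035,0,0,0,0,0,-0.035,0,0,0,0,0,0,0,0,0], force=25)

```text
t: 21.6
position: [0.4535, -0.1764, 0.1483]
tcp_rot: [0.707, 0.707, 0.001, 0.007]
wrist_force: [1.6, -0.9, 1.3]
grip_width: 0.0363
grip_force: 25.1
```

>>> move_arm(increments=[0.0311,0.0173,0,0,0,0,0.0311,0.0173,0,0,0,0,0.0311,0.0173,0,0,0,0,0.0311,0.0173,0,0,0,0,0.0311,0.0173,0,0,0,0,0.0311,0.0173,0,0,0,0,0.0311,0.0173,0,0,0,0,0.0311,0.0173,0,0,0,0,0.0311,0.0173,0,0,0,0,0.0311,0.0173,0,0,0,0,0,0,0,0,0,0,0,0,0,0,0,0])

```text
t: 22.6
position: [0.6227, 0.1389, 0.1401]
tcp_rot: [0.706, 0.708, -0.0, 0.0]
wrist_force: [0.2, -1.2, -0.5]
grip_width: 0.0364
grip_force: 25.2
```

>>> move_arm(increments=[0,0,0,0,0,0,0,0,0,0,0,0,0,0,0,0,0,0])

```text
t: 22.85
position: [0.6222, 0.1363, 0.1404]
tcp_rot: [0.708, 0.706, -0.0, 0.0]
wrist_force: [0.7, 0.6, -0.1]
grip_width: 0.0362
grip_force: 25.2
```

>>> move_arm(increments=[0.001,0,0.02,0,0,0,0,0,0.018,0,0,0,0,0,0.01,0,0,0,0,0,0.003,0,0,0,0,0,0,0,0,0,0,0,0,0,0,0,0,0,0,0,0,0])

```text
t: 23.43
position: [0.6234, 0.1382, 0.0907]
tcp_rot: [0.707, 0.707, 0.001, 0.001]
wrist_force: [-0.3, -0.7, 0.4]
grip_width: 0.0363
grip_force: 25.2
```

>>> move_arm(increments=[-0.0005,-0.0005,0.003,0,0,0,0,0,0.002,0,0,0,0,0,0.001,0,0,0,0,0,0,0,0,0,0,0,0,0,0,0])

```text
t: 23.85
position: [0.6219, 0.1379, 0.0832]
tcp_rot: [0.707, 0.707, -0.0, -0.0]
wrist_force: [0.2, 0.3, -0.2]
grip_width: 0.0361
grip_force: 25.2
```

>>> move_arm(increments=[-0.0005,0.0005,0.002,0,0,0,0,0,0.002,0,0,0,0,0,0.002,0,0,0,0,0,0.0015,0,0,0,0,0,0,0,0,0,0,0,0,0,0,0])

```text
t: 24.35
position: [0.6223, 0.1374, 0.0756]
tcp_rot: [0.707, 0.707, -0.0, -0.0]
wrist_force: [-1.0, 0.0, -0.5]
grip_width: 0.0361
grip_force: 25.2
```

>>> move_arm(increments=[0,0,0.001,0,0,0,0,0,0,0,0,0,0,0,0,0,0,0])

```text
t: 24.6
position: [0.6225, 0.1374, 0.0748]
tcp_rot: [0.707, 0.707, 0.0, 0.0]
wrist_force: [-0.0, -0.0, 0.2]
grip_width: 0.0358
grip_force: 25.2
```

>>> move_arm(increments=[0,0,0,0,0,0,0,0,0,0,0,0,0,0,0,0,0,0,0,0,0,0,0,0,0,0,-0.02,0,0,0,0,0,-0.03,0,0,0,0,0,-0.03,0,0,0,0,0,0,0,0,0], jaw=0.06)

```text
t: 25.27
position: [0.6267, 0.1376, 0.1625]
tcp_rot: [0.707, 0.707, 0.004, 0.004]
wrist_force: [2.4, -0.2, 1.1]
grip_width: 0.0601
grip_force: 0.0
```

>>> move_arm(increments=[-0.0203,-0.027,0,0,0,0,-0.0203,-0.027,0,0,0,0,-0.0203,-0.027,0,0,0,0,-0.0203,-0.027,0,0,0,0,-0.0203,-0.027,0,0,0,0,-0.0203,-0.027,0,0,0,0,0,0,0,0,0,0,0,0,0,0,0,0,0,0,0,0,0,0], jaw=0.0854)

```text
t: 26.02
position: [0.4612, 0.0156, 0.1553]
tcp_rot: [0.707, 0.707, 0.001, 0.001]
wrist_force: [0.2, 0.5, 0.2]
grip_width: 0.0854
grip_force: 0.0
```

Run:
```python
from h import *
from bench import telemetry
print(telemetry.sense()["position"])
a={n:cams.snapshot(n) for n in C}
b=[a["scene"][230:330,230:390],a["top"][110:210,110:270],a["scene"][130:230,250:410],a["top"][190:290,160:320]]
cv2.imwrite("pics/s6.png",cv2.resize(np.vstack([np.hstack(b[:2]),np.hstack(b[2:])]),None,fx=2.4,fy=2.4))
```

```text
[0.46122469 0.01558773 0.15534722]
```

View pics/s6.png

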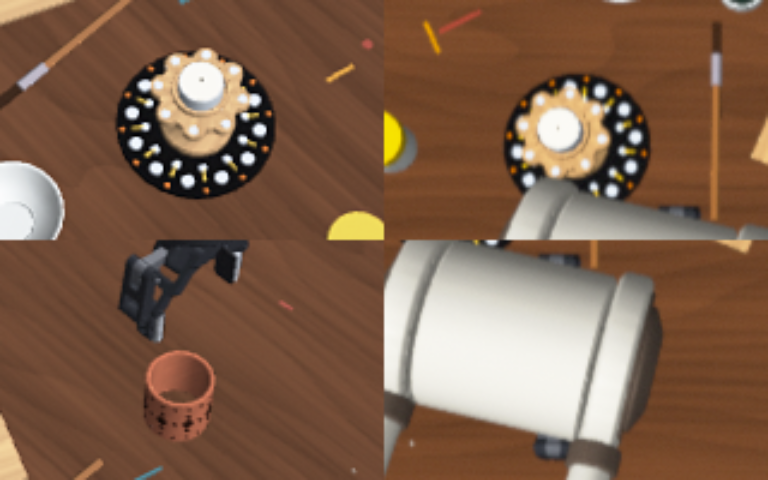

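The tealight sits in the socket (white disc at about (202,85) in the upper-left crop). The gripper is open above the sleeve.

>>> move_arm(increments=[0,0,0.03,0,0,0,0,0,0.03,0,0,0,0,0,0.02,0,0,0,0,0,0.01,0,0,0,0,0,0.01,0,0,0,0,0,0.01,0,0,0,0,0,0,0,0,0], force=20)

```text
t: 26.7
position: [0.46, 0.0159, 0.0436]
tcp_rot: [0.707, 0.707, -0.0, -0.001]
wrist_force: [-1.0, 0.9, -0.4]
grip_width: 0.0853
grip_force: 0.0
```

>>> move_arm(increments=[0,0,0.01,0,0,0,0,0,0.008,0,0,0,0,0,0.003,0,0,0,0,0,0,0,0,0,0,0,0,0,0,0])

```text
t: 27.12
position: [0.4605, 0.0156, 0.0238]
tcp_rot: [0.707, 0.707, -0.0, -0.0]
wrist_force: [0.3, -0.1, 0.3]
grip_width: 0.0853
grip_force: 0.0
```

>>> move_arm(increments=[0,0,0,0,0,0,0,0,0,0,0,0,0,0,0,0,0,0,0,0,0,0,0,0,0,0,0,0,0,0,0,0,0,0,0,0], jaw=0.055)

```text
t: 27.62
position: [0.461, 0.0155, 0.0244]
tcp_rot: [0.707, 0.707, 0.0, 0.001]
wrist_force: [-1.3, -0.3, 6.4]
grip_width: 0.0625
grip_force: 22.6
```

>>> move_arm(increments=[0,0,0,0,0,0,0,0,0,0,0,0,0,0,0,0,0,-0.1208,0,0,0,0,0,-0.1208,0,0,0,0,0,-0.1208,0,0,0,0,0,-0.1208,0,0,0,0,0,-0.1208,0,0,0,0,0,-0.1208,0,0,0,0,0,-0.1208,0,0,0,0,0,-0.1208,0,0,0,0,0,-0.1208,0,0,0,0,0,-0.1208], jaw=0.0854)

```text
t: 28.62
position: [0.46, 0.0157, 0.0234]
tcp_rot: [0.178, 0.984, 0.0, -0.0]
wrist_force: [-0.7, 0.5, 0.9]
grip_width: 0.0854
grip_force: 0.0
```

>>> move_arm(increments=[0,0,0,0,0,-0.1208,0,0,0,0,0,-0.1208,0,0,0,0,0,-0.1208,0,0,0,0,0,0,0,0,0,0,0,0])

```text
t: 29.03
position: [0.4601, 0.0157, 0.0235]
tcp_rot: [0.002, 1.0, 0.0, -0.0]
wrist_force: [0.3, -1.0, -0.4]
grip_width: 0.0852
grip_force: 0.0
```

>>> move_arm(increments=[0,0,0,0,0,0,0,0,0,0,0,0,0,0,0,0,0,0,0,0,0,0,0,0,0,0,0,0,0,0,0,0,0,0,0,0], jaw=0.055)

```text
t: 29.53
position: [0.4605, 0.0156, 0.024]
tcp_rot: [0.001, 1.0, -0.0, 0.0]
wrist_force: [-1.5, -1.0, 4.3]
grip_width: 0.0646
grip_force: 22.5
```

>>> move_arm(increments=[0,0,0,0,0,0,0,0,0,0,0,0,0,0,-0.01,0,0,0,0,0,-0.02,0,0,0,0,0,-0.03,0,0,0,0,0,-0.03,0,0,0,0,0,-0.03,0,0,0,0,0,0,0,0,0], force=35)

```text
t: 30.2
position: [0.4646, 0.0148, 0.1505]
tcp_rot: [0.0, 1.0, -0.001, 0.006]
wrist_force: [0.2, -0.2, 0.9]
grip_width: 0.0638
grip_force: 38.8
```

>>> move_arm(increments=[-0.027,0.0203,0,0,0,0,-0.027,0.0203,0,0,0,0,-0.027,0.0203,0,0,0,0,-0.027,0.0203,0,0,0,0,-0.027,0.0203,0,0,0,0,-0.027,0.0203,0,0,0,0,0,0,0,0,0,0,0,0,0,0,0,0,0,0,0,0,0,0,0,0,0,0,0,0])

```text
t: 31.03
position: [0.6217, 0.1368, 0.1436]
tcp_rot: [0.001, 1.0, -0.0, -0.0]
wrist_force: [-0.1, 0.4, -1.1]
grip_width: 0.0638
grip_force: 38.9
```

Run:
```python
from h import *
from bench import telemetry
s=telemetry.sense();print(s["position"],s["grip_width"])
a={n:cams.snapshot(n) for n in C}
b=[a["scene"][180:310,230:390],a["top"][100:230,90:250]]
cv2.imwrite("pics/s7.png",cv2.resize(np.hstack(b),None,fx=2.4,fy=2.4))
```

```text
[0.62169532 0.13676975 0.14355454] 0.06381803185541368
```

View pics/s7.png

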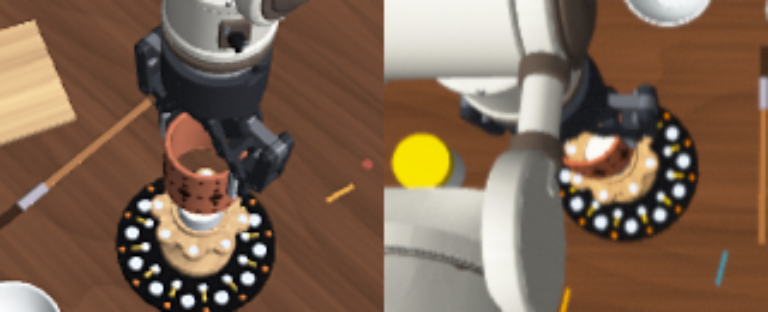

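The sleeve is held upright over the tealight. Lowering it in stages.

>>> move_arm(increments=[-0.001,0.0005,0.015,0,0,0,0,0,0.012,0,0,0,0,0,0.008,0,0,0,0,0,0.003,0,0,0,0,0,0,0,0,0,0,0,0,0,0,0,0,0,0,0,0,0])

```text
t: 31.72
position: [0.624, 0.1378, 0.1066]
tcp_rot: [0.0, 1.0, 0.0, 0.001]
wrist_force: [0.1, 0.1, -1.2]
grip_width: 0.0638
grip_force: 38.9
```

>>> move_arm(increments=[0.0008,-0.0004,0.004,0,0,0,0,0,0.003,0,0,0,0,0,0.002,0,0,0,0,0,0,0,0,0,0,0,0,0,0,0])

```text
t: 32.13
position: [0.6226, 0.1374, 0.0965]
tcp_rot: [0.0, 1.0, -0.0, -0.0]
wrist_force: [0.1, -0.3, -0.3]
grip_width: 0.0642
grip_force: 38.9
```

>>> move_arm(increments=[0,0,0.002,0,0,0,0,0,0.002,0,0,0,0,0,0.002,0,0,0,0,0,0.001,0,0,0,0,0,0,0,0,0,0,0,0,0,0,0])

```text
t: 32.63
position: [0.6226, 0.1374, 0.0897]
tcp_rot: [0.0, 1.0, -0.0, -0.0]
wrist_force: [0.4, -1.2, -0.3]
grip_width: 0.064
grip_force: 38.9
```

>>> move_arm(increments=[0,0,0.001,0,0,0,0,0,0.0005,0,0,0,0,0,0,0,0,0,0,0,0,0,0,0])

```text
t: 32.97
position: [0.6227, 0.1374, 0.0883]
tcp_rot: [0.0, 1.0, -0.0, -0.0]
wrist_force: [0.0, -0.1, -0.5]
grip_width: 0.0642
grip_force: 38.9
```

>>> move_arm(increments=[0,0,0.0005,0,0,0,0,0,0,0,0,0])

```text
t: 33.13
position: [0.6229, 0.1374, 0.0882]
tcp_rot: [0.0, 1.0, -0.0, 0.0]
wrist_force: [-0.7, -0.0, 1.6]
grip_width: 0.0637
grip_force: 39.1
```

>>> move_arm(increments=[0,0,0,0,0,0,0,0,0,0,0,0,0,0,0,0,0,0,0,0,0,0,0,0,0,0,-0.02,0,0,0,0,0,-0.03,0,0,0,0,0,-0.03,0,0,0,0,0,-0.02,0,0,0,0,0,0,0,0,0], jaw=0.0854)

```text
t: 33.88
position: [0.626, 0.1376, 0.1942]
tcp_rot: [0.0, 1.0, 0.0, 0.005]
wrist_force: [0.4, -0.6, 0.7]
grip_width: 0.0854
grip_force: 0.0
```

>>> move_arm(increments=[0.0205,0.0273,0,0,0,0,0.0205,0.0273,0,0,0,0,0.0205,0.0273,0,0,0,0,0.0205,0.0273,0,0,0,0,0.0205,0.0273,0,0,0,0,0.0205,0.0273,0,0,0,0,0.0205,0.0273,0,0,0,0,0,0,0,0,0,0,0,0,0,0,0,0,0,0,0,0,0,0], jaw=0.05, force=20)

```text
t: 34.72
position: [0.4794, 0.3282, 0.1872]
tcp_rot: [0.0, 1.0, -0.0, -0.0]
wrist_force: [0.2, -0.9, -0.2]
grip_width: 0.0501
grip_force: 0.0
```

Run:
```python
from h import *
from bench import telemetry
s=telemetry.sense();print(s["position"],s["grip_width"])
a={n:cams.snapshot(n) for n in C}
for n in C: cv2.imwrite(f"pics/{n}8.png",a[n])
b=[a["scene"][210:310,230:390],a["top"][110:210,110:270],a["scene"][230:330,350:510],a["top"][180:280,30:190]]
cv2.imwrite("pics/s8.png",cv2.resize(np.vstack([np.hstack(b[:2]),np.hstack(b[2:])]),None,fx=2.4,fy=2.4))
print(fit(a,[(0,.032),(0,.028)],(.6225,.137,.124),(.01,.01,.01)))
```

```text
[0.47938907 0.32824866 0.18723566] 0.05009454793720584
(array([0.62316508, 0.13720622, 0.12632937]), np.float64(131.03445434570312))
```

View pics/s8.png

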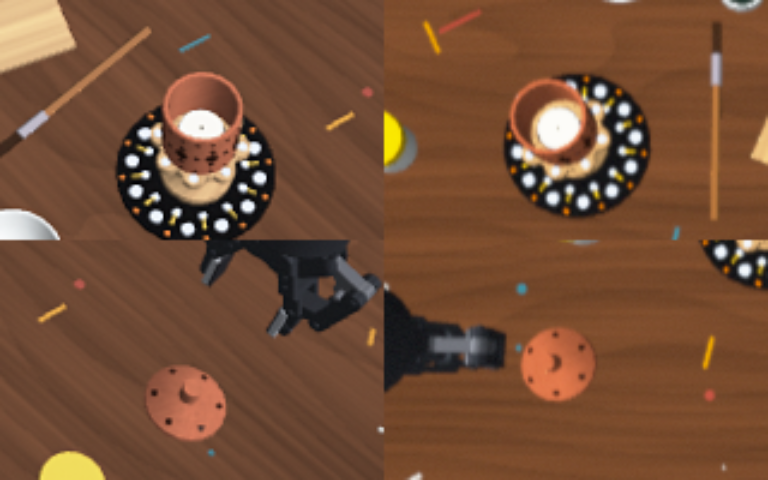

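The sleeve is seated: the fit gives its rim at (0.623, 0.137, 0.126), against an expected 0.124. The gripper is half open above the cap. Going down to the knob.

>>> move_arm(increments=[0,0,0.03,0,0,0,0,0,0.03,0,0,0,0,0,0.03,0,0,0,0,0,0.03,0,0,0,0,0,0.018,0,0,0,0,0,0.01,0,0,0,0,0,0.005,0,0,0,0,0,0,0,0,0,0,0,0,0,0,0])

```text
t: 35.57
position: [0.4807, 0.3287, 0.036]
tcp_rot: [0.001, 1.0, 0.0, 0.001]
wrist_force: [1.0, -0.2, 0.6]
grip_width: 0.0503
grip_force: 0.0
```

>>> move_arm(increments=[0.001,0,0.005,0,0,0,0,0,0.003,0,0,0,0,0,0,0,0,0,0,0,0,0,0,0])

```text
t: 35.9
position: [0.4784, 0.3287, 0.027]
tcp_rot: [0.0, 1.0, 0.0, 0.0]
wrist_force: [-0.4, -0.8, 0.3]
grip_width: 0.0499
grip_force: 0.0
```

>>> move_arm(increments=[0,0,0,0,0,0,0,0,0,0,0,0,0,0,0,0,0,0,0,0,0,0,0,0,0,0,0,0,0,0,0,0,0,0,0,0,0,0,0,0,0,0], jaw=0.008)

```text
t: 36.48
position: [0.4785, 0.3287, 0.0271]
tcp_rot: [0.0, 1.0, 0.0, 0.0]
wrist_force: [-0.5, -0.3, 2.2]
grip_width: 0.0146
grip_force: 20.1
```

>>> move_arm(increments=[0,0,0,0,0,0,0,0,0,0,0,0,0,0,0,0,0,0.1208,0,0,0,0,0,0.1208,0,0,0,0,0,0.1208,0,0,0,0,0,0.1208,0,0,0,0,0,0.1208,0,0,0,0,0,0.1208,0,0,0,0,0,0.1208,0,0,0,0,0,0.1208,0,0,0,0,0,0.1208,0,0,0,0,0,0.1208], jaw=0.04)

```text
t: 37.48
position: [0.4782, 0.3285, 0.0265]
tcp_rot: [0.571, 0.821, -0.0, -0.0]
wrist_force: [0.1, 0.2, -0.0]
grip_width: 0.0399
grip_force: 0.0
```

>>> move_arm(increments=[0,0,0,0,0,0.1208,0,0,0,0,0,0.1208,0,0,0,0,0,0.1208,0,0,0,0,0,0,0,0,0,0,0,0])

```text
t: 37.9
position: [0.4782, 0.3285, 0.0266]
tcp_rot: [0.706, 0.708, -0.0, -0.0]
wrist_force: [0.3, -1.1, -0.5]
grip_width: 0.0398
grip_force: 0.0
```

>>> move_arm(increments=[0,0,0,0,0,0,0,0,0,0,0,0,0,0,0,0,0,0,0,0,0,0,0,0,0,0,0,0,0,0,0,0,0,0,0,0], jaw=0.008)

```text
t: 38.4
position: [0.4785, 0.3286, 0.0269]
tcp_rot: [0.707, 0.707, 0.0, 0.0]
wrist_force: [-0.2, -0.0, 1.2]
grip_width: 0.0149
grip_force: 19.9
```

>>> move_arm(increments=[0,0,0,0,0,0,0,0,0,0,0,0,0,0,-0.01,0,0,0,0,0,-0.02,0,0,0,0,0,-0.03,0,0,0,0,0,-0.035,0,0,0,0,0,-0.035,0,0,0,0,0,-0.02,0,0,0,0,0,0,0,0,0,0,0,0,0,0,0], force=35)

```text
t: 39.23
position: [0.479, 0.3289, 0.1785]
tcp_rot: [0.707, 0.707, 0.001, 0.001]
wrist_force: [-0.5, -0.1, -1.6]
grip_width: 0.0142
grip_force: 34.2
```

>>> move_arm(increments=[-0.0273,0.0206,0,0,0,0,-0.0273,0.0206,0,0,0,0,-0.0273,0.0206,0,0,0,0,-0.0273,0.0206,0,0,0,0,-0.0273,0.0206,0,0,0,0,-0.0273,0.0206,0,0,0,0,-0.0273,0.0206,0,0,0,0,0,0,0,0,0,0,0,0,0,0,0,0,0,0,0,0,0,0])

```text
t: 40.07
position: [0.621, 0.1377, 0.1747]
tcp_rot: [0.707, 0.707, -0.001, -0.002]
wrist_force: [-0.1, 0.6, -1.0]
grip_width: 0.0137
grip_force: 34.3
```

Run:
```python
from h import *
from bench import telemetry
s=telemetry.sense();print(s["position"],s["grip_width"])
a={n:cams.snapshot(n) for n in C}
b=[a["scene"][160:310,230:390],a["top"][90:240,90:250]]
cv2.imwrite("pics/s9.png",cv2.resize(np.hstack(b),None,fx=2.4,fy=2.4))
```

```text
[0.62101858 0.13774231 0.17473931] 0.013741141812656999
```

View pics/s9.png

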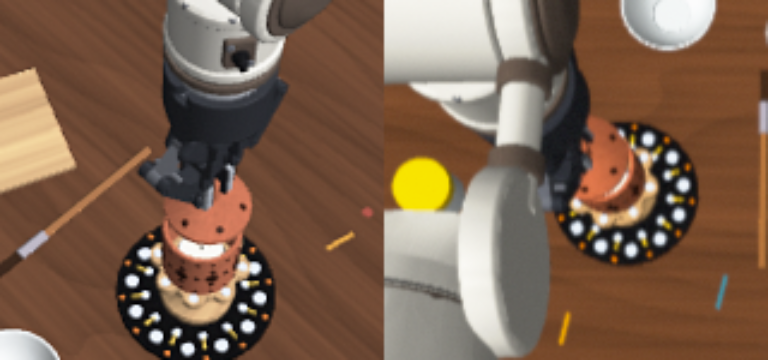

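The cap is held level just above the sleeve's mouth. Lowering it.

>>> move_arm(increments=[0,0.0005,0.008,0,0,0,0,0,0.006,0,0,0,0,0,0.003,0,0,0,0,0,0,0,0,0,0,0,0,0,0,0,0,0,0,0,0,0])

```text
t: 40.67
position: [0.6231, 0.1375, 0.16]
tcp_rot: [0.707, 0.707, 0.0, 0.0]
wrist_force: [0.4, 0.3, -1.4]
grip_width: 0.0143
grip_force: 34.3
```

>>> move_arm(increments=[0,0,0.004,0,0,0,0,0,0.003,0,0,0,0,0,0.003,0,0,0,0,0,0.002,0,0,0,0,0,0,0,0,0,0,0,0,0,0,0])

```text
t: 41.17
position: [0.6229, 0.1375, 0.1475]
tcp_rot: [0.707, 0.707, -0.0, -0.0]
wrist_force: [0.2, 0.4, -0.9]
grip_width: 0.0143
grip_force: 34.3
```

>>> move_arm(increments=[0,0,0.001,0,0,0,0,0,0.001,0,0,0,0,0,0.0005,0,0,0,0,0,0,0,0,0,0,0,0,0,0,0])

```text
t: 41.58
position: [0.623, 0.1374, 0.1453]
tcp_rot: [0.707, 0.707, -0.0, -0.0]
wrist_force: [-0.1, -0.3, -0.9]
grip_width: 0.0138
grip_force: 34.3
```

>>> move_arm(increments=[0,0,0.0005,0,0,0,0,0,0,0,0,0])

```text
t: 41.75
position: [0.6231, 0.1374, 0.145]
tcp_rot: [0.707, 0.707, 0.0, 0.0]
wrist_force: [0.5, -0.5, -0.0]
grip_width: 0.014
grip_force: 34.4
```

>>> move_arm(increments=[0,0,0,0,0,0,0,0,0,0,0,0,0,0,0,0,0,0,0,0,0,0,0,0,0,0,-0.01,0,0,0,0,0,-0.03,0,0,0,0,0,-0.03,0,0,0,0,0,0,0,0,0], jaw=0.045)

```text
t: 42.42
position: [0.6268, 0.1377, 0.2234]
tcp_rot: [0.707, 0.707, 0.005, 0.004]
wrist_force: [0.9, 0.5, 1.1]
grip_width: 0.0452
grip_force: 0.0
```

>>> move_arm(increments=[-0.01,-0.03,-0.01,0,0,0,-0.01,-0.03,-0.01,0,0,0,-0.01,-0.03,0,0,0,0,-0.01,-0.03,0,0,0,0,-0.01,-0.03,0,0,0,0,-0.01,-0.03,0,0,0,0,0,0,0,0,0,0,0,0,0,0,0,0,0,0,0,0,0,0,0,0,0,0,0,0])

```text
t: 43.25
position: [0.4442, 0.0776, 0.2356]
tcp_rot: [0.707, 0.707, 0.001, 0.001]
wrist_force: [-0.5, -0.3, -0.2]
grip_width: 0.0451
grip_force: 0.0
```

Run:
```python
from h import *
a={n:cams.snapshot(n) for n in C}
b=[a["scene"][190:320,230:390],a["top"][90:220,90:250]]
cv2.imwrite("pics/s10.png",cv2.resize(np.hstack(b),None,fx=2.4,fy=2.4))
print(fit(a,[(0,.034)],(.6228,.1374,.128),(.012,.012,.012)))
```

```text
(array([0.62196592, 0.13893162, 0.12859281]), np.float64(120.57101440429688))
```

View pics/s10.png

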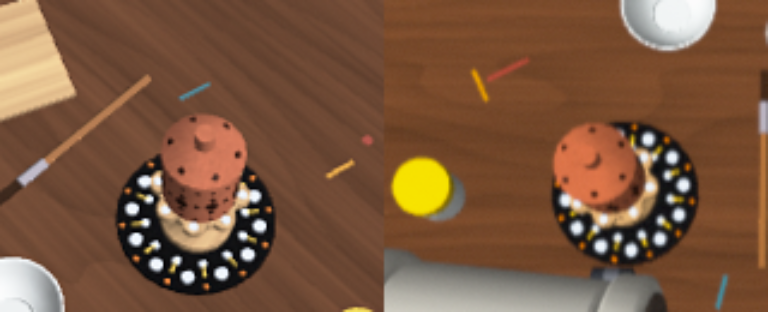

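The lantern is complete. The cap sits level on the sleeve, with its rim fitted at (0.622, 0.139, 0.1286), which is the height expected when home. The arm is clear of everything.

```bash
python3 -c "
from bench import ticket
print(ticket.finish_job())"
```

```text
the job is handed in; nothing more can be done
None
```

The lantern is assembled on the round board in the order asked, each part let go before the next was fetched, and I handed the job in at about 43 s of the 136 s allowed; no verdict was returned, but the last pictures show the stack centred and upright with the cap home.

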